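# Ready a plasma expressor and hold its pressure plate open

### The arm

A 6-joint arm with a two-finger parallel gripper is mounted at the origin on the work surface. World frame = base frame: x ahead of the robot, y to its left, z up, the work surface at z = 0. Lengths are in m, angles in rad, forces in N, time in s.
With the tool pointing down it reaches from about 0.3 to 0.775 m from the base axis. Payload 14.6 kg.
Tool frame: the origin (TCP) lies at the very end of the fingers, on their centre line; the grasp point (between the pads) lies 19 mm behind it (pinch_z is the distance from the TCP to the grasp point, in m); z points along the fingers, y is the direction in which the jaws open and shut (so a half turn about z gives the same grasp; the last joint's range is limited). The gripper opens to 94 mm and grips with 3 to 60 N. Pads are 16 mm wide; open, the fingers measure 119 mm over their backs; the gripper's body (75 mm by 177 mm) begins 78 mm behind the grasp point.
Start: joints at [-1.32, 0.3, 1.521, -0, 1.321, -0.067], TCP at [0.172, -0.522, 0.205] pointing down, gripper open.
Joint ranges: [-3.03, 3.03], [-0.79, 2.21], [0.23, 2.52], [-1.04, 4.18], [0, 3.07], [-2.55, 2.55]. Speed limits (rad/s): [2.22, 2.22, 2.57, 3.14, 3.14, 3.14].

### API

Orientations are given as [roll, pitch, yaw] about the fixed x, y, z axes, in that order (R = Rz(yaw) Ry(pitch) Rx(roll)).
In Python, from station import get_obs, camera, hand_in, pinch_z gives the robot as it stands.
- The arm moves only by the tool servo_tool, never from a script. Its argument "moves" is a list that holds one entry, the list of rows, each a list of 7 numbers: the turn, a rotation vector about the tool's x, y, z normalised to -1 to 1, where 1 is pi/2 rad, then the shift along the tool's x, y, z normalised to -1 to 1, where 1 is 500 mm, then the closure, from 0 (fully open) to 1 (shut). In form: [[[rx, ry, rz, x, y, z, hand], ...]]. A call has 1 to 12 rows; each row is the pose to reach, as a shift and turn from the pose measured when the call began, along the tool's axes at that moment; what a row does not reach only later rows make up. A row lasts 1/12 s, in which the tool goes at most 41.7 mm and 7.16 degrees, less where a joint would pass 70% of its speed; a pose out of reach is approached as far as the arm can. A call with a number of a shift or a turn outside -1 to 1 is refused whole. A call with a gripper value outside its range is refused whole. The fingers move at their own pace and stop on an object; "squeeze" is the grip in N (left out, the last holds). Time passes only in rows, so rows that repeat a pose let the fingers close. It gives the time, the measured TCP pose, the force and the opening at its end, in the units of the state.
- get_obs(): the state, without advancing time (a new reading comes with each control period).
- camera(name): name is "side" or "top"; returns a dict with "color" (400x640x3 uint8, red, green, blue), "intrinsics" (3x3 intrinsics, pixels), "rvec" (rotation vector, rad) and "tvec" (3), from world to camera coordinates, as OpenCV has them. Camera axes: x right, y down, z forward; pixel columns grow to the right and rows downward; lengths in m; the calibration is good to about 2 mm. A picture is of the moment at which its call begins. There is no depth.
- hand_in(): hands the job in, once; it reports no verdict.
The state is a dict: "time_s": time; "qpos": joint angles; "joint_vel": joint speeds; "tau": joint torques, N m; "ee_pos": TCP position; "eef_rot": TCP orientation; "force": force on the tool from outside, world axes, zero at the start; "moment": the same for the moment, N m; "grip_width": finger opening in m.
Only numpy, scipy, OpenCV 4.12 (cv2) and the standard library are available. Lean on these libraries where they do the work, as an engineer would, in place of code of your own. Each camera call takes 0.05 s, during which the arm holds its last target.

### The job

Get the plasma expressor ready for the next bag: press its bag hanger straight down until it is fully home on the back plate, then push the side lever down until the clear pressure plate stands 30 degrees open, and keep holding the lever there so that I can hang the bag. The plate springs shut as soon as the lever is let go, so finish while still holding it, steady, at 30 degrees. Leave the tube rack, the check weight and the tubing stripper where they are.

Things in the scene. Friction and masses are not known exactly. Their poses are not given: they have to be found in the camera images.
- expressor: The plasma expressor, fixed to the bench: a pale grey housing 220 x 300 mm, its top 58 mm above the bench, with a grey upright back plate 160 mm wide and 8 mm thick, and in front of it a clear hinged pressure plate. Origin on the bench under the housing, 10 mm forward of its middle; -x of this frame is its front (the side to which the plate opens and the lever points), z up. The back plate stands square to x, its middle at x = 20 mm; its shoulders are at z = 245 mm.
- hanger_top (a point): Centre of the flat top of the bag hanger, a steel channel 160 mm wide (along the expressor's y), 18 mm deep and 27 mm high that sits as a cap over the top edge of the back plate, with two short pegs on its front. Fully home its top is 272 mm above the bench; at the start it stands 6 to 10 mm too high. It slides straight down, stiffly (7 N or so), and stays where it is pushed.
- hanger (a joint): How far the bag hanger has been pressed down, in m: 0 to 0.010, where 0.010 is fully home on the shoulders of the back plate.
- pressure_plate (a joint): Opening angle of the clear pressure plate, rad: 0 is closed (upright, against its rests), 0.524 is 30 degrees, 0.80 is the end of its travel. A spring pulls it shut: about 0.8 N m at 0, growing by 1.6 N m per rad.
- plate_top (a point): Middle of the upper edge of the clear pressure plate (150 mm wide, 8 mm thick); closed it is 235 mm above the bench. This point is 145 mm above and 10 mm behind the hinge line when closed.
- lever_hinge (a point): Foot of the lever. The lever is one piece with the pressure plate: a steel rod on the end of the plate's hinge shaft. This point is on the hinge line, in the lever's own plane, 125 mm to the -y side of the expressor's middle, 10 mm in front of the expressor's origin and 90 mm above the bench. The frame has the expressor's axes while the plate is closed and turns with the plate; the hinge runs along y.
- lever_grip (a point): Centre of the lever's grey round grip sleeve, 20 mm across, 75 mm long, lying along the lever (sleeve: pressure_plate_c5; steel rod: c4), 165 mm from the hinge line. Plate closed: the lever points to the expressor's -x and 30 degrees up, grip 172 mm above the bench. Plate 30 degrees open: lever level, grip 90 mm up; about 9 N down holds it. Can be pinched or pushed from above.
- tube_rack: Bystander: white rack with capped sample tubes, 60 x 150 mm, 100 mm high, behind the expressor. Origin at the centre of its underside.
- check_weight: Bystander: steel check weight with a knob, 38 mm across, 62 mm high, in front of the expressor. Origin at the centre of its underside.
- stripper: Bystander: plier-like tubing stripper lying flat, about 170 mm long, 50 mm wide and 16 mm high, in front of the expressor. Origin near its middle, on its underside.

How it is judged:
On the way, in this order (a step that is already met when the one before it is completed fails the run):
1. the bag hanger is pressed fully home while the plate is still closed (value of joint hanger above 0.0085 m and value of joint pressure_plate below 0.1 rad), for 0.2 s.
2. the robot holds the pressure plate 30 degrees open by its lever (value of joint pressure_plate between 0.436 and 0.611 rad and (contact force between any of the fingers, the arm and pressure_plate_c5 above 2 N or contact force between any of the fingers, the arm and pressure_plate_c4 above 2 N)), for 0.5 s.
At the end, for the whole second after the job is handed in: The bag hanger is fully home (within 1.5 mm), and the robot, pressing on or gripping the lever with more than 2 N, holds the pressure plate still at 30 degrees open, give or take 5 degrees, through the last second (all of step 2 and value of joint hanger above 0.0085 m and velocity of joint pressure_plate between -0.08 and 0.08 rad/s); the arm keeps its last pose, push and grip.
It fails at once if the tube rack is disturbed (moved more than 20 mm) (distance of tube_rack from where it was at the start of the episode above 0.02 m).
It fails at once if the check weight is disturbed (moved more than 20 mm) (distance of check_weight from where it was at the start of the episode above 0.02 m).
It fails at once if the tubing stripper is disturbed (moved more than 20 mm) (distance of stripper from where it was at the start of the episode above 0.02 m).
It also fails if it takes over 42 s, if anything falls off the work surface, if the arm or the gripper's body presses on something with over 40 N, if the wrist force passes 120 N, or if a joint passes its speed limit or range.

## Working session

There is one attempt and no reset: what is moved stays moved. The work goes in short steps, Python scripts to look and compute and a tool call to move; the robot and the scene stay as the last step left them, time stands still between calls to the robot, and variables do not carry over. Pictures are saved under pics/ and viewed, and the job is handed in when it is done.

Besides the shell and the picture viewer there is one more tool, called after ">>>" by a JSON object that holds its "op" and its "data", one argument or row to a line. servo_tool: Moves the arm, as the interface text tells. Scaled input: -1 to 1 covers 500 mm each way for a shift and pi/2 rad each way for a turn. Its arguments: {"type":"object","properties":{"moves":{"type":"array"},"squeeze":{"type":"number"}},"required":["moves"]}

```bash
mkdir -p pics; python3 - <<'E'
from station import get_obs,camera,pinch_z
import cv2,pickle
o=get_obs();print(o,pinch_z)
for n in("side","top"):
    c=camera(n);pickle.dump(c,open(n+'0.pkl','wb'));cv2.imwrite(f'pics/{n}0.png',c['color'][:,:,::-1]);print(n,c['intrinsics'],c['rvec'],c['tvec'])
E
```

```text
{'time_s': 0.0, 'qpos': array([-1.31959383e+00,  3.00491102e-01,  1.52161252e+00, -1.70113734e-05,
        1.32069545e+00, -6.65896223e-02]), 'joint_vel': array([ 8.02499606e-05,  1.38096541e-03, -4.61251868e-04,  4.01054423e-04,
       -3.76630226e-04, -1.38159468e-04]), 'tau': array([ 9.25650675e-04, -5.31807804e+01, -3.52735877e+01,  7.08749355e-02,
        2.44231615e-02, -1.06952771e-04]), 'ee_pos': array([ 0.17178818, -0.522193  ,  0.20486206]), 'eef_rot': array([-3.14038781e+00, -6.38350531e-05,  3.17796304e-01]), 'force': array([-0.76572488,  0.03648228,  0.46415653]), 'moment': array([-0.0505398 ,  0.04107691,  0.00351685]), 'grip_width': 0.09385282009091526} 0.0188
side [[515.39827337   0.         318.42096899]
 [  0.         515.39827337 199.03711279]
 [  0.           0.           1.        ]] [ 2.43753051 -0.16266982  0.0416987 ] [-0.59989167  0.11050618  1.1646711 ]
top [[390.74984047   0.         316.71343825]
 [  0.         390.74984047 202.72670481]
 [  0.           0.           1.        ]] [ 2.16411706 -2.1478833   0.16656166] [-0.09020788  0.60557808  0.94769435]
```

View pics/side0.png

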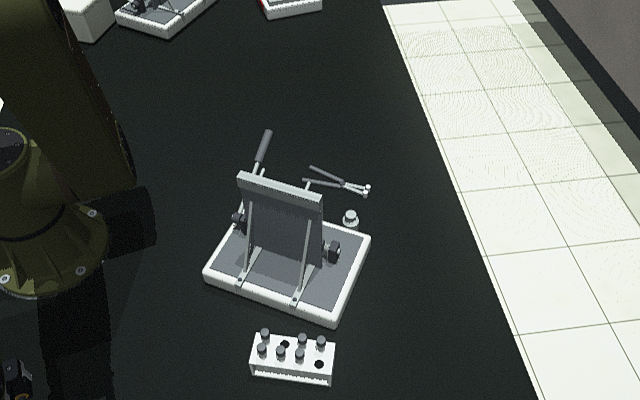

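View pics/top0.png

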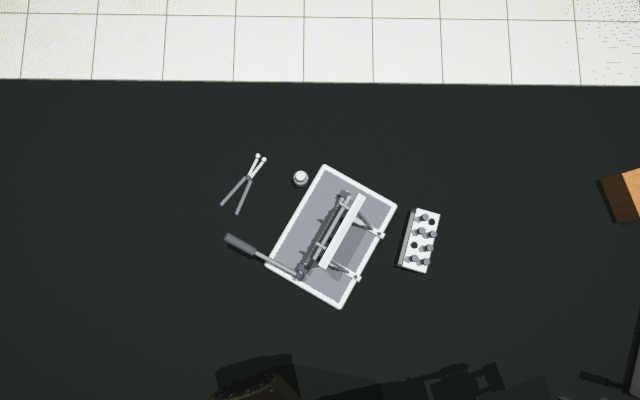

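The side view shows the hanger as a light bar from about (238,172) to (322,205), with the lever grip near (263,145). In the top view the hanger bar runs from (360,197) to (325,265) and the grip is near (239,243). I'll enlarge both.

```bash
cat > h.py <<'E'
import numpy as np,cv2,pickle
def P(c):
    R=cv2.Rodrigues(np.array(c['rvec']))[0];return c['intrinsics'],R,np.array(c['tvec']).ravel()
def proj(c,p):
    return cv2.projectPoints(np.array(p,float).reshape(-1,1,3),np.array(c['rvec']),np.array(c['tvec']),c['intrinsics'],None)[0].reshape(-1,2)
def ray(c,uv):
    K,R,t=P(c);d=R.T@np.linalg.inv(K)@np.array([uv[0],uv[1],1.]);return -R.T@t,d/np.linalg.norm(d)
def onz(c,uv,z):
    o,d=ray(c,uv);return o+d*(z-o[2])/d[2]
def tri(c1,u1,c2,u2):
    o1,d1=ray(c1,u1);o2,d2=ray(c2,u2)
    s=np.linalg.lstsq(np.stack([d1,-d2],1),o2-o1,rcond=None)[0]
    a=o1+s[0]*d1;b=o2+s[1]*d2;return (a+b)/2,np.linalg.norm(a-b)
E
python3 - <<'E'
from h import *
s=pickle.load(open('side0.pkl','rb'));t=pickle.load(open('top0.pkl','rb'))
print(ray(s,(320,200)),ray(t,(320,200)))
for n,c,(x,y,w,h) in(("side",s,(190,115,200,150)),("top",t,(215,150,200,150))):
    cv2.imwrite(f'pics/{n}0z.png',cv2.resize(c['color'][y:y+h,x:x+w,::-1],None,fx=4,fy=4,interpolation=cv2.INTER_CUBIC))
for uv in((323,166),(396,205),(340,308),(266,264)): print(onz(t,uv,.058))
E
```

```text
(array([ 0.52176664, -0.73783411,  0.95493496]), array([ 0.07570937,  0.6375643 , -0.76666802])) (array([ 0.46857134, -0.07146587,  1.02387518]), array([ 0.1459251 , -0.0226626 , -0.98903603]))
[ 0.69810206 -0.10073037  0.058     ]
[ 0.60009258 -0.28386976  0.058     ]
[ 0.34868022 -0.14315013  0.058     ]
[0.45223139 0.03723823 0.058     ]
```

View pics/side0z.png

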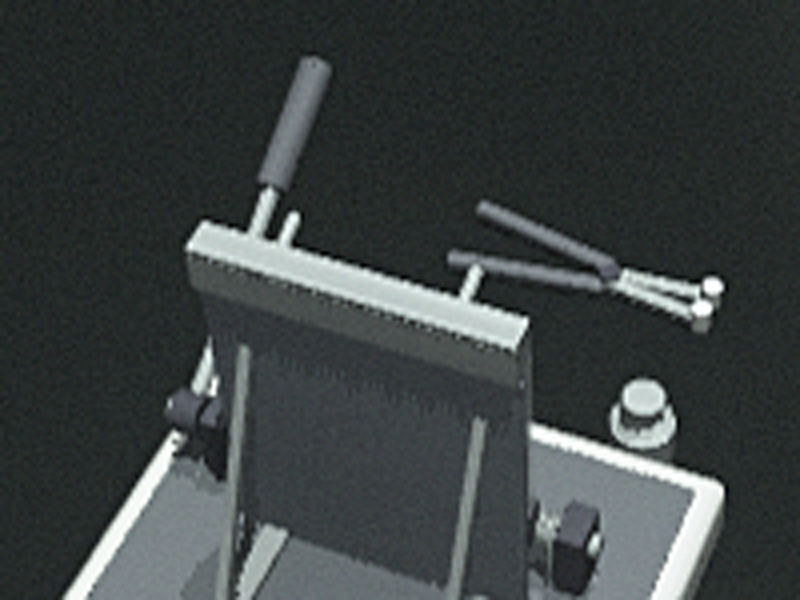

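View pics/top0z.png

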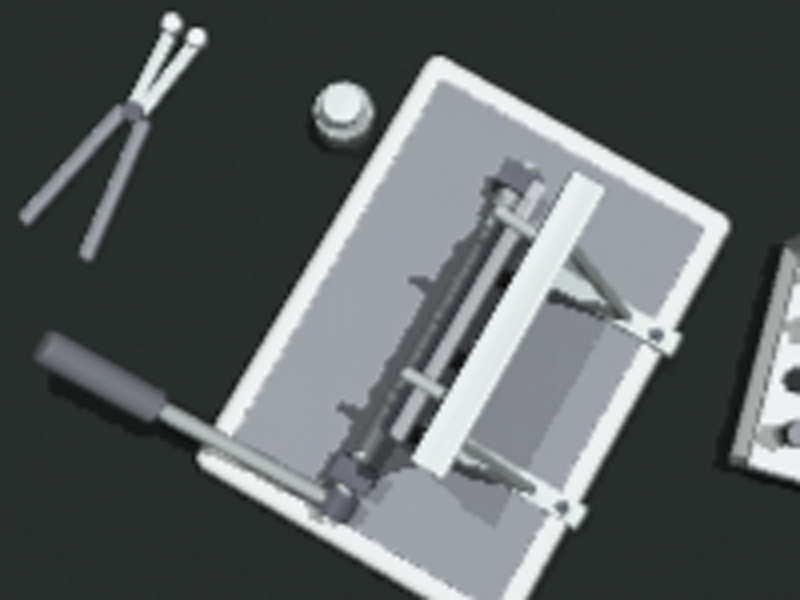

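Zoomed, the hanger's top corners are at (575,172), (606,186), (446,476) and (414,458) in the top view. In the side view they are (528,318), (515,352), (190,250) and (205,222). I'll triangulate these along with the grip and the bystanders.

```bash
python3 - <<'E'
from h import *
np.set_printoptions(precision=4,suppress=True)
s=pickle.load(open('side0.pkl','rb'));t=pickle.load(open('top0.pkl','rb'))
zt=lambda p:(215+(p[0]+.5)/4-.5,150+(p[1]+.5)/4-.5)
zs=lambda p:(190+(p[0]+.5)/4-.5,115+(p[1]+.5)/4-.5)
T=[(575,172),(606,186),(446,476),(414,458)];S=[(528,318),(515,352),(190,250),(205,222)]
c=[]
for a,b in zip(T,S):
    p,e=tri(t,zt(a),s,zs(b));c.append(p);print(p,e)
c=np.array(c);print('hanger mid',c.mean(0),'len',np.linalg.norm(c[0]-c[3]),np.linalg.norm(c[1]-c[2]))
d=c[0]+c[1]-c[2]-c[3];ang=np.arctan2(d[1],d[0]);print('dir',ang,np.degrees(ang))
for n,a,b in(('griptip',(45,348),(315,63)),('gripbase',(158,405),(273,187)),('grip mid',(101,376),(294,125)),('peg',(497,212),(476,268)),('peg2',(407,374),(292,214))):
    print(n,*tri(t,zt(a),s,zs(b)))
# mask check of hanger top in top view
g=t['color'].min(2).astype(np.uint8);m=((g>175)*255).astype(np.uint8);m[:188]=0;m[:,:316]=0;m[272:]=0
n,l,st,ce=cv2.connectedComponentsWithStats(m)
for i in range(1,n):
    if st[i,4]>30: print(st[i],ce[i], cv2.minAreaRect(np.argwhere(l==i)[:,::-1].astype(np.float32)), onz(t,ce[i],.28))
for n,a in(('weight',(343,103)),('strA',(28,216)),('strB',(88,254)),('strC',(171,22))):print(n,onz(t,zt(a),.06 if n=='weight' else .01))
E
```

```text
[ 0.5933 -0.1628  0.2788] 0.0005362362186936548
[ 0.5863 -0.1782  0.2757] 0.0020125674627888023
[ 0.4485 -0.1008  0.2771] 0.0009727353878948597
[ 0.4563 -0.0857  0.2784] 1.726779229984617e-05
hanger mid [ 0.5211 -0.1319  0.2775] len 0.15719780705353334 0.1580902313141361
dir -0.5123121519307255 -29.353324098895584
griptip [0.5113 0.1082 0.1924] 0.00016921700796892962
gripbase [0.482  0.0529 0.1563] 0.00041788541933931474
grip mid [0.4969 0.0816 0.1732] 0.000823563026022335
peg [ 0.5746 -0.1254  0.2727] 7.175889106742444e-05
peg2 [ 0.4956 -0.0822  0.2742] 0.000479690424762838
[358 188  39  50 407] [381.0344 210.4201] ((371.0000305175781, 211.0), (43.826927185058594, 37.565940856933594), 26.56505012512207) [ 0.5591 -0.206   0.28  ]
[318 193  48  76 867] [342.8039 228.669 ] ((345.75390625, 231.94085693359375), (32.00432205200195, 82.26409149169922), 18.71173858642578) [ 0.5234 -0.1323  0.28  ]
[323 208  21  36  60] [332.5667 225.75  ] ((332.6977233886719, 225.6117401123047), (1.5897235870361328, 39.81878662109375), 29.47589111328125) [ 0.5289 -0.1128  0.28  ]
[411 208  29  25 358] [425.4078 220.3687] ((425.2647399902344, 221.44119262695312), (24.01102638244629, 23.040882110595703), 14.03624439239502) [ 0.5406 -0.291   0.28  ]
[404 233  30  26 416] [418.0048 246.2212] ((418.6764831542969, 247.29412841796875), (24.25356101989746, 25.951311111450195), 14.03624439239502) [ 0.4912 -0.2753  0.28  ]
[356 236  24  36 213] [367.493  253.9765] ((367.34356689453125, 254.2389678955078), (5.388728141784668, 40.30593490600586), 28.810794830322266) [ 0.4759 -0.1789  0.28  ]
[402 260  25  12 155] [414.5161 265.9355] ((414.22308349609375, 265.5154113769531), (24.557621002197266, 7.191874980926514), 15.255120277404785) [ 0.4541 -0.2676  0.28  ]
weight [ 0.6729 -0.0439  0.06  ]
strA [0.6064 0.162  0.01  ]
strB [0.5817 0.1221 0.01  ]
strC [0.7373 0.0725 0.01  ]
```

Checks agree: the hanger is 157–158 mm long with its top at about 0.278. The grip computed from the hanger pose is (0.497,0.080,0.1725), and I measured (0.497,0.082,0.173). Next I'll work out the moves.

```bash
cat > mv.py <<'E'
import sys,numpy as np
from scipy.spatial.transform import Rotation as Ro
from station import get_obs
def rows(*tg):
    o=get_obs();R=Ro.from_euler('xyz',o['eef_rot']);p=o['ee_pos']
    print('t',o['time_s'],'p',p.round(4),'rot',o['eef_rot'].round(4),'F',o['force'].round(2),'w',round(o['grip_width'],4))
    for x,y,z,yaw in tg:
        d=(R.inv()*Ro.from_euler('xyz',[np.pi,0,yaw])).as_rotvec()/(np.pi/2)
        s=R.inv().apply(np.array([x,y,z])-p)/.5
        print((x,y,z),d.round(4),s.round(4))
E
python3 -c "
from mv import *
rows((.172,-.522,.34,.318),(.26,-.41,.34,.6),(.521,-.132,.34,1.06))"
```

```text
t 0.1 p [ 0.1718 -0.5222  0.2049] rot [-3.1406e+00 -1.0000e-04  3.1780e-01] F [ 0.23  0.13 -0.15] w 0.0938
(0.172, -0.522, 0.34) [-0.0007 -0.0001 -0.0001] [ 0.0006 -0.0006 -0.2701]
(0.26, -0.41, 0.34) [-7.000e-04 -1.000e-04 -1.797e-01] [ 0.2377 -0.1584 -0.2699]
(0.521, -0.132, 0.34) [-6.000e-04 -3.000e-04 -4.725e-01] [ 0.9073 -0.5235 -0.2695]
```

>>> {"op": "servo_tool", "data": {
  "moves": [
    [[0,0,0,0,0,-0.08,1],[0,0,0,0,0,-0.16,1],[0,0,0,0,0,-0.24,1],[0,0,-0.02,0.02,-0.02,-0.27,1],[0,0,-0.07,0.09,-0.06,-0.27,1],[0,0,-0.12,0.16,-0.1,-0.27,1],[0,0,-0.18,0.23,-0.14,-0.27,1],[0,0,-0.23,0.3,-0.18,-0.27,1],[0,0,-0.28,0.37,-0.22,-0.27,1],[0,0,-0.33,0.44,-0.26,-0.27,1],[0,0,-0.38,0.51,-0.3,-0.27,1],[0,0,-0.42,0.58,-0.34,-0.27,1]]
  ],
  "squeeze": 20
}}

```text
time_s: 1.1
ee_pos: [0.3951, -0.2685, 0.3401]
eef_rot: [-3.141, -0.001, 0.982]
force: [0.7, -0.5, 1.6]
grip_width: 0.0173
```

```bash
python3 -c "
from mv import *
rows((.521,-.132,.34,1.06))"
```

```text
t 1.1 p [ 0.3951 -0.2685  0.3401] rot [-3.1407e+00 -7.0000e-04  9.8160e-01] F [ 0.74 -0.54  1.59] w 0.0173
(0.521, -0.132, 0.34) [-0.0005 -0.0005 -0.0499] [0.3669 0.0578 0.0004]
```

>>> {"op": "servo_tool", "data": {
  "moves": [
    [[0,0,-0.05,0.08,0.013,0,1],[0,0,-0.05,0.16,0.025,0,1],[0,0,-0.05,0.24,0.038,0,1],[0,0,-0.05,0.32,0.05,0,1],[0,0,-0.05,0.367,0.058,0,1],[0,0,-0.05,0.367,0.058,0,1],[0,0,-0.05,0.367,0.058,0.04,1],[0,0,-0.05,0.367,0.058,0.08,1],[0,0,-0.05,0.367,0.058,0.09,1],[0,0,-0.05,0.367,0.058,0.09,1]]
  ]
}}

```text
time_s: 1.93
ee_pos: [0.5204, -0.1322, 0.294]
eef_rot: [-3.138, -0.0, 1.06]
force: [0.3, 0.9, -0.0]
grip_width: 0.001
```

```bash
python3 - <<'E'
from mv import *
from h import *
from station import camera
rows((.521,-.132,.27,1.06))
a=[]
for n,(x,y,w,h) in(("side",(190,115,200,150)),("top",(245,150,200,150))):
    c=camera(n);pickle.dump(c,open(n+'1.pkl','wb'));a.append(cv2.resize(c['color'][y:y+h,x:x+w,::-1],None,fx=4,fy=4)[:, :]) 
cv2.imwrite('pics/p1.png',cv2.resize(np.hstack(a),(800,300)))
E
```

```text
t 1.9333 p [ 0.5204 -0.1322  0.294 ] rot [-3.1380e+00 -1.0000e-04  1.0596e+00] F [ 0.26  0.93 -0.01] w 0.001
(0.521, -0.132, 0.27) [-0.0023 -0.0001 -0.0002] [0.0009 0.001  0.048 ]
```

View pics/p1.png

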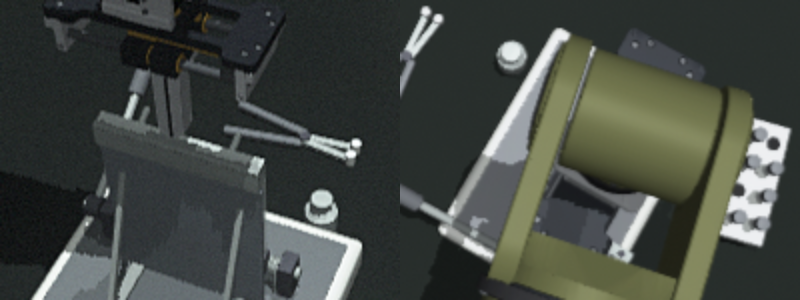

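In the side crop, the closed fingers at about (172,110) stand centred above the hanger bar, so I'll press slowly.

>>> {"op": "servo_tool", "data": {
  "moves": [
    [[0,0,0,0.001,0.001,0.016,1],[0,0,0,0.001,0.001,0.026,1],[0,0,0,0.001,0.001,0.03,1],[0,0,0,0.001,0.001,0.034,1],[0,0,0,0.001,0.001,0.037,1],[0,0,0,0.001,0.001,0.037,1]]
  ]
}}

```text
time_s: 2.53
ee_pos: [0.5219, -0.1322, 0.2778]
eef_rot: [3.141, -0.001, 1.06]
force: [-0.3, -0.4, 0.3]
grip_width: 0.0005
```

>>> {"op": "servo_tool", "data": {
  "moves": [
    [[0,0,0,0,0,0.004,1],[0,0,0,0,0,0.008,1],[0,0,0,0,0,0.01,1],[0,0,0,0,0,0.01,1]]
  ]
}}

```text
time_s: 2.87
ee_pos: [0.5219, -0.1322, 0.2731]
eef_rot: [3.141, -0.001, 1.06]
force: [-1.0, -0.0, 2.0]
grip_width: 0.0003
```

>>> {"op": "servo_tool", "data": {
  "moves": [
    [[0,0,0,0,0,0.003,1],[0,0,0,0,0,0.006,1],[0,0,0,0,0,0.006,1],[0,0,0,0,0,0.006,1]]
  ]
}}

```text
time_s: 3.2
ee_pos: [0.522, -0.1322, 0.2721]
eef_rot: [3.138, -0.001, 1.06]
force: [-6.8, 2.0, 16.6]
grip_width: 0.0008
```

>>> {"op": "servo_tool", "data": {
  "moves": [
    [[0,0,0,0,0,0.004,1],[0,0,0,0,0,0.006,1],[0,0,0,0,0,0.006,1],[0,0,0,0,0,0.006,1]]
  ]
}}

```text
time_s: 3.53
ee_pos: [0.522, -0.1322, 0.272]
eef_rot: [3.135, -0.002, 1.06]
force: [-9.4, 3.3, 24.1]
grip_width: 0.0005
```

```bash
python3 - <<'E'
from mv import *
from h import *
from station import camera
rows((.521,-.132,.27,1.06))
a=[]
for n,(x,y,w,h) in(("side",(190,115,200,150)),):
    c=camera(n);pickle.dump(c,open(n+'2.pkl','wb'));a.append(cv2.resize(c['color'][y:y+h,x:x+w,::-1],None,fx=4,fy=4)[:, :]) 
cv2.imwrite('pics/p2.png',np.hstack(a))
E
```

```text
t 3.5333 p [ 0.522  -0.1322  0.272 ] rot [ 3.1352e+00 -2.0000e-03  1.0598e+00] F [-9.43  3.26 24.11] w 0.0005
(0.521, -0.132, 0.27) [ 0.0041 -0.0012 -0.0001] [-0.0007 -0.002   0.004 ]
```

View pics/p2.png

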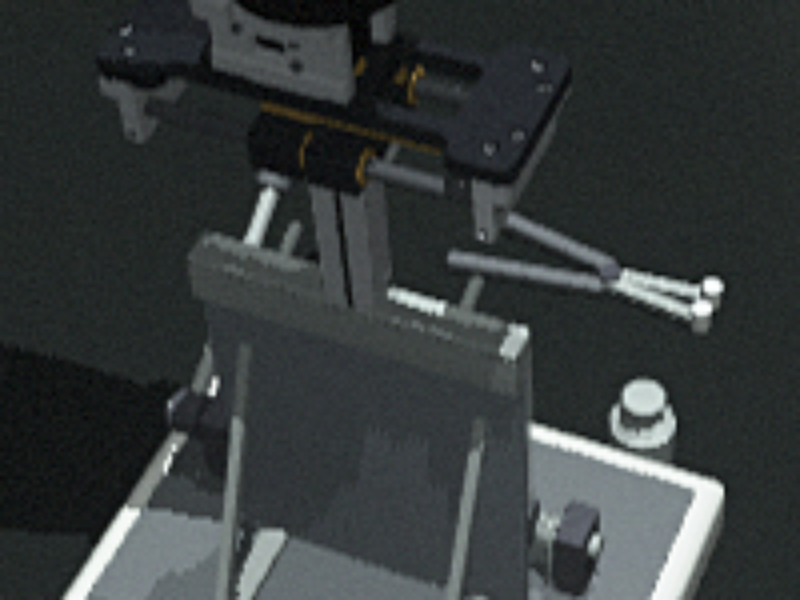

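The stop is hard: TCP at 0.272 with 24 N. In the zoomed picture the hanger bar is about 10 px lower, with its left end at (205,234). I'll lift off and move over the lever grip.

```bash
python3 -c "
from mv import *
rows((.522,-.132,.31,1.06),(.497,.081,.31,1.06),(.497,.081,.23,1.06))"
```

```text
t 3.5833 p [ 0.522  -0.1322  0.272 ] rot [ 3.1352e+00 -1.9000e-03  1.0599e+00] F [-10.03   1.78  24.49] w 0.0007
(0.522, -0.132, 0.31) [ 0.0041 -0.0012 -0.0001] [ 0.0004  0.0003 -0.076 ]
(0.497, 0.081, 0.31) [ 0.0041 -0.0012 -0.0001] [ 0.3476 -0.2517 -0.077 ]
(0.497, 0.081, 0.23) [ 0.0041 -0.0012 -0.0001] [ 0.3473 -0.2527  0.083 ]
```

>>> {"op": "servo_tool", "data": {
  "moves": [
    [[0,0,0,0,0,-0.04,1],[0.004,0,0,0,0,-0.08,1],[0.004,0,0,0,0,-0.08,1],[0.004,0,0,0.06,-0.04,-0.08,1],[0.004,0,0,0.12,-0.085,-0.08,1],[0.004,0,0,0.18,-0.13,-0.08,1],[0.004,0,0,0.24,-0.17,-0.08,1],[0.004,0,0,0.3,-0.215,-0.08,1],[0.004,0,0,0.347,-0.252,-0.08,1],[0.004,0,0,0.347,-0.252,-0.03,1],[0.004,0,0,0.347,-0.252,0.04,1],[0.004,0,0,0.347,-0.252,0.08,1]]
  ]
}}

```text
time_s: 4.58
ee_pos: [0.4962, 0.0813, 0.2281]
eef_rot: [-3.14, -0.0, 1.061]
force: [-0.9, -0.1, -0.9]
grip_width: 0.0004
```

```bash
python3 - <<'E'
from mv import *
from h import *
from station import camera
rows((.497,.081,.19,1.06),(.503,.091,.14,1.06),(.507,.099,.10,1.06))
a=[]
for n,(x,y,w,h) in(("side",(190,85,200,150)),("top",(215,150,200,150))):
    c=camera(n);pickle.dump(c,open(n+'3.pkl','wb'));a.append(cv2.resize(c['color'][y:y+h,x:x+w,::-1],None,fx=4,fy=4)[:, :]) 
cv2.imwrite('pics/p3.png',cv2.resize(np.hstack(a),(800,300)));cv2.imwrite('pics/p3s.png',a[0])
E
```

```text
t 4.5833 p [0.4962 0.0813 0.2281] rot [-3.1396e+00 -4.0000e-04  1.0612e+00] F [-0.89 -0.11 -0.87] w 0.0004
(0.497, 0.081, 0.19) [-0.0013 -0.0003  0.0007] [0.0003 0.0019 0.0762]
(0.503, 0.091, 0.14) [-0.0013 -0.0003  0.0007] [0.0236 0.0028 0.1762]
(0.507, 0.099, 0.1) [-0.0013 -0.0003  0.0007] [0.0414 0.0021 0.2562]
```

View pics/p3.png

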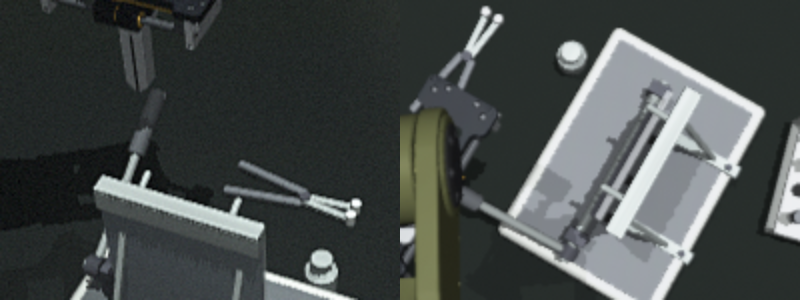

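View pics/p3s.png

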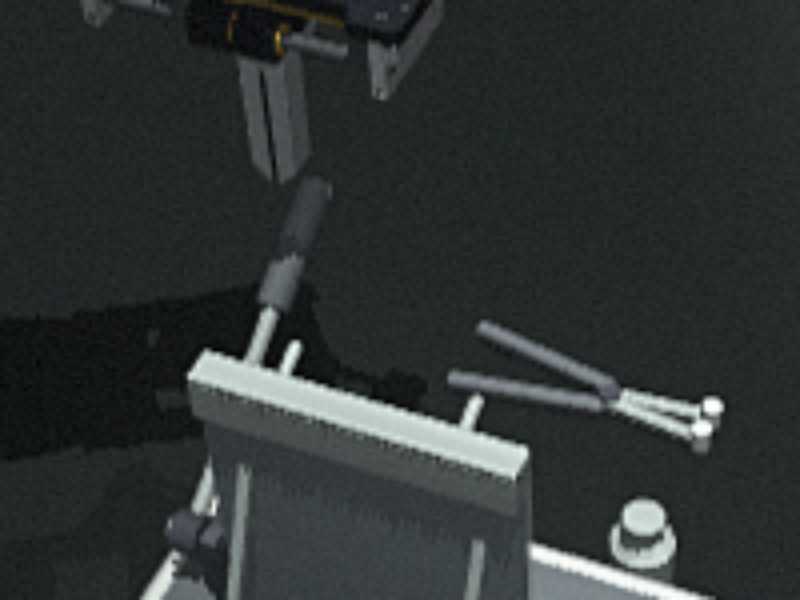

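The side picture shows the closed fingers, tip at (275,182), above the grip sleeve (295,245). The unloaded hanger bar's corners are at (205,350) and (528,447). First I'll check the hanger height in both views.

```bash
python3 - <<'E'
from h import *
from mv import rows
np.set_printoptions(precision=4,suppress=True)
s=pickle.load(open('side3.pkl','rb'));t=pickle.load(open('top3.pkl','rb'));s0=pickle.load(open('side0.pkl','rb'))
def ms(c):
    m=((c['color'].min(2)>140)*255).astype(np.uint8);n,l,st,ce=cv2.connectedComponentsWithStats(m)
    return [(st[i],ce[i]) for i in range(1,n) if st[i,4]>200 and 230<st[i,0]+st[i,2]/2<330 and 160<ce[i][1]<215]
print(ms(s0),ms(s))
q=np.array([[.5211,-.1319,z] for z in(.272,.278,.28,.282)]);print(proj(s0,q))
zt=lambda p:(215+p[0]/2-.25,150+p[1]/2-.25)
zs=lambda p:(190+(p[0]+.5)/4-.5,85+(p[1]+.5)/4-.5)
for a,b in zip([(285,88),(300,96),(228,238),(208,228)],[(528,447),(515,481),(190,379),(205,351)]): print(*tri(t,zt(a),s,zs(b)))
rows((.497,.081,.19,1.06))
E
```

```text
[(array([237, 162,  85,  41, 813], dtype=int32), array([278.6408, 184.4551]))] [(array([237, 162,  85,  43, 801], dtype=int32), array([278.8851, 186.7316]))]
[[278.9585 187.7649]
 [278.7149 185.5105]
 [278.6331 184.754 ]
 [278.5511 183.9949]]
[ 0.5929 -0.1615  0.2711] 0.0005448589906824787
[ 0.5854 -0.1766  0.2674] 4.298155416560037e-05
[ 0.4483 -0.1058  0.2766] 0.000985117136035489
[ 0.4563 -0.087   0.274 ] 0.001264455274638669
t 4.6833 p [0.4958 0.0807 0.228 ] rot [-3.1367  0.0015  1.0601] F [ 0.62  0.23 -0.06] w 0.0002
(0.497, 0.081, 0.19) [-0.0031  0.0009  0.0001] [0.0018 0.0022 0.0761]
```

The hanger dropped by about 2.3 px, or 6 mm. Triangulation now puts its top at a mean of 0.272, so it is home. Next I'll push the lever.

>>> {"op": "servo_tool", "data": {
  "moves": [
    [[0,0,0,0.002,0.002,0.04,1],[0,0,0,0.002,0.002,0.07,1],[0,0,0,0.004,0.002,0.09,1],[0,0,0,0.008,0.002,0.11,1],[0,0,0,0.014,0.002,0.13,1],[0,0,0,0.02,0.002,0.15,1],[0,0,0,0.026,0.002,0.17,1],[0,0,0,0.026,0.002,0.17,1]]
  ]
}}

```text
time_s: 5.35
ee_pos: [0.5037, 0.0922, 0.1436]
eef_rot: [-3.138, -0.0, 1.06]
force: [1.5, 1.2, 7.6]
grip_width: 0.0004
```

```bash
python3 - <<'E'
from mv import *
from h import *
from station import camera
rows((.507,.099,.10,1.06))
c=camera('side');x,y,w,h=190,85,200,150
cv2.imwrite('pics/p4.png',cv2.resize(c['color'][y:y+h,x:x+w,::-1],None,fx=4,fy=4))
E
```

```text
t 5.35 p [0.5037 0.0922 0.1436] rot [-3.1385e+00 -2.0000e-04  1.0602e+00] F [1.54 1.18 7.63] w 0.0004
(0.507, 0.099, 0.1) [-0.002  -0.0001  0.0002] [ 0.015  -0.0006  0.0871]
```

View pics/p4.png

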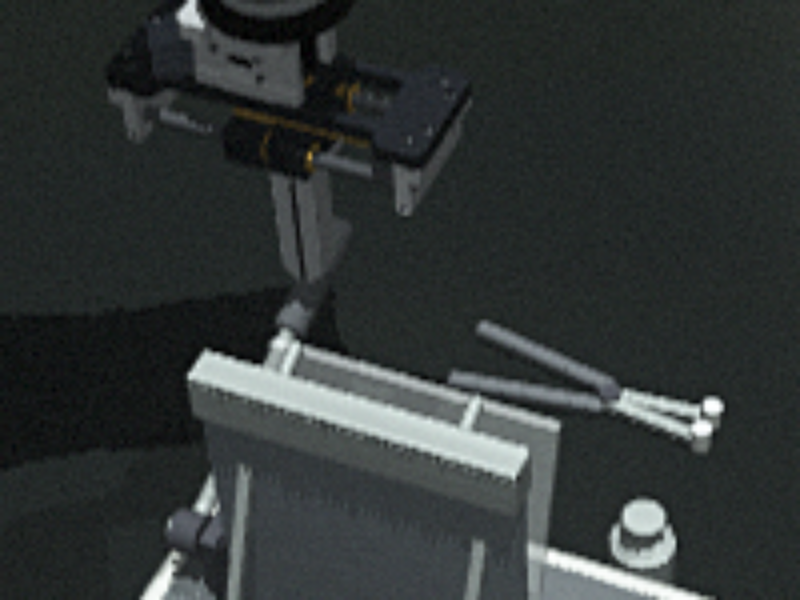

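The fingers are seated on the sleeve at about (305,285). The plate is swinging open, its edge now showing from (300,345) to (558,425), and the push is 7.6 N. I'll carry on down to z 0.10.

>>> {"op": "servo_tool", "data": {
  "moves": [
    [[0,0,0,0.004,0,0.02,1],[0,0,0,0.008,0,0.04,1],[0,0,0,0.011,0,0.06,1],[0,0,0,0.014,0,0.075,1],[0,0,0,0.015,0,0.086,1],[0,0,0,0.015,0,0.088,1],[0,0,0,0.015,0,0.088,1],[0,0,0,0.015,0,0.088,1]]
  ]
}}

```text
time_s: 6.07
ee_pos: [0.5086, 0.099, 0.1022]
eef_rot: [-3.141, -0.002, 1.06]
force: [-1.2, 2.3, 8.5]
grip_width: 0.0003
```

```bash
python3 - <<'E'
from mv import *
from h import *
from station import camera
rows((.507,.099,.10,1.06))
for n,(x,y,w,h) in(("side",(190,85,200,150)),("top",(215,150,200,150))):
    c=camera(n);pickle.dump(c,open(n+'5.pkl','wb'));cv2.imwrite(f'pics/p5{n}.png',cv2.resize(c['color'][y:y+h,x:x+w,::-1],None,fx=4,fy=4))
E
```

```text
t 6.0667 p [0.5086 0.099  0.1022] rot [-3.1409e+00 -2.5000e-03  1.0601e+00] F [-1.22  2.26  8.48] w 0.0003
(0.507, 0.099, 0.1) [-0.0004 -0.0016  0.    ] [-0.0016 -0.0027  0.0045]
```

View pics/p5side.png

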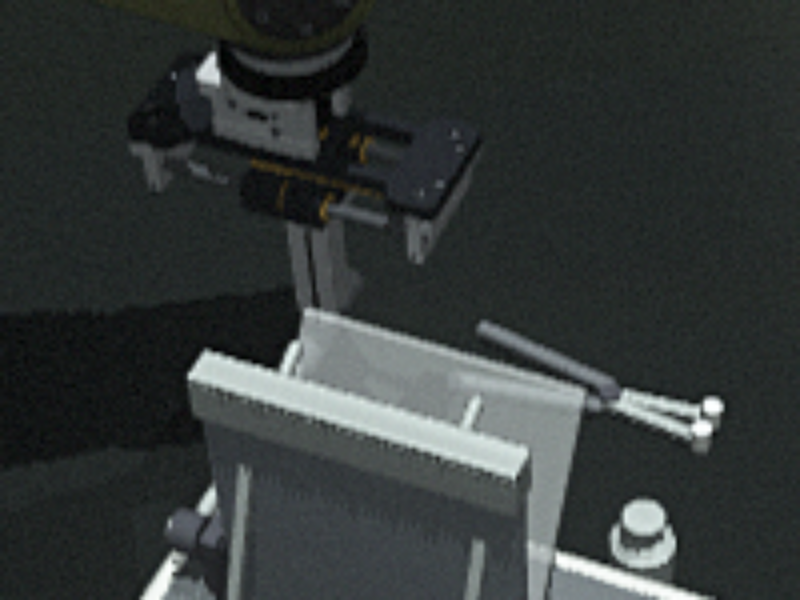

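View pics/p5top.png

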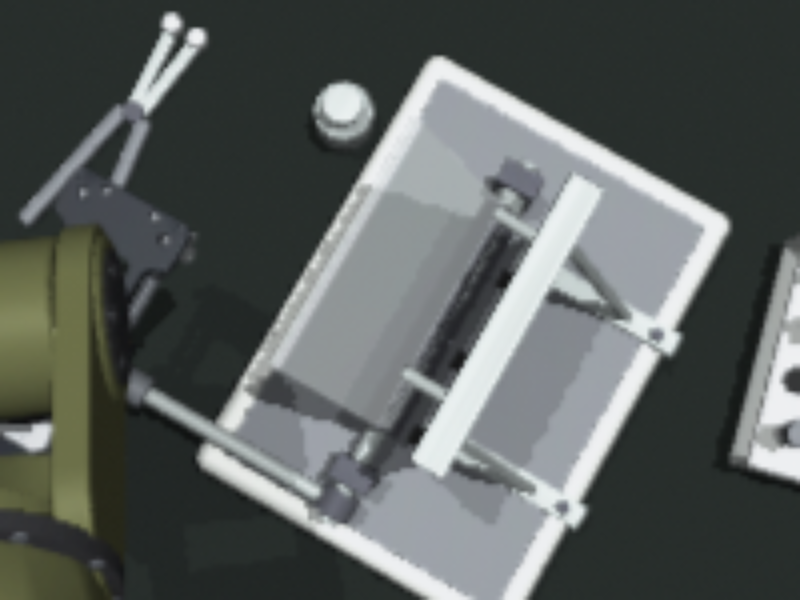

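The plate's top edge now runs from (308,312) to (585,395) in the side view and from (258,388) to (370,186) in the top view. I'll triangulate it for the angle, then lower a touch and hold.

>>> {"op": "servo_tool", "data": {
  "moves": [
    [[0,0,0,0,0,0.008,1],[0,0,0,0,0,0.008,1],[0,0,0,0,0,0.008,1],[0,0,0,0,0,0.008,1],[0,0,0,0,0,0.008,1],[0,0,0,0,0,0.008,1],[0,0,0,0,0,0.008,1],[0,0,0,0,0,0.008,1],[0,0,0,0,0,0.008,1],[0,0,0,0,0,0.008,1]]
  ]
}}

```text
time_s: 7.0
ee_pos: [0.5095, 0.0993, 0.1002]
eef_rot: [3.141, -0.004, 1.06]
force: [-5.1, 0.7, 8.3]
grip_width: 0.0004
```

```bash
python3 - <<'E'
from h import *
from mv import rows
from station import camera
np.set_printoptions(precision=4,suppress=True)
s=camera('side');t=camera('top')
for n,c,(x,y,w,h) in(("side",s,(190,85,200,150)),("top",t,(215,150,200,150))):
    pickle.dump(c,open(n+'6.pkl','wb'));cv2.imwrite(f'pics/p6{n}.png',cv2.resize(c['color'][y:y+h,x:x+w,::-1],None,fx=4,fy=4))
s=pickle.load(open('side5.pkl','rb'));t=pickle.load(open('top5.pkl','rb'))
zt=lambda p:(215+(p[0]+.5)/4-.5,150+(p[1]+.5)/4-.5)
zs=lambda p:(190+(p[0]+.5)/4-.5,85+(p[1]+.5)/4-.5)
f=np.array([.49,.872]);hinge=np.array([.427,-.0445])
for a,b in(((258,388),(306,311)),((370,186),(585,393))):
    p,e=tri(t,zt(a),s,zs(b));print(p,e,'fwd of hinge',(p[:2]-hinge)@f)
rows((.507,.099,.10,1.06))
E
```

```text
[ 0.4957 -0.0058  0.2099] 0.010385092009388405 fwd of hinge 0.06742927755842504
[ 0.6175 -0.0625  0.1876] 0.034153194099468466 fwd of hinge 0.0776642435881993
t 7.1 p [0.5095 0.0992 0.1002] rot [ 3.1405 -0.004   1.06  ] F [-3.54  0.51  9.38] w 0.0009
(0.507, 0.099, 0.1) [ 0.0007 -0.0025 -0.    ] [-0.0029 -0.0041  0.0005]
```

View pics/p6side.png

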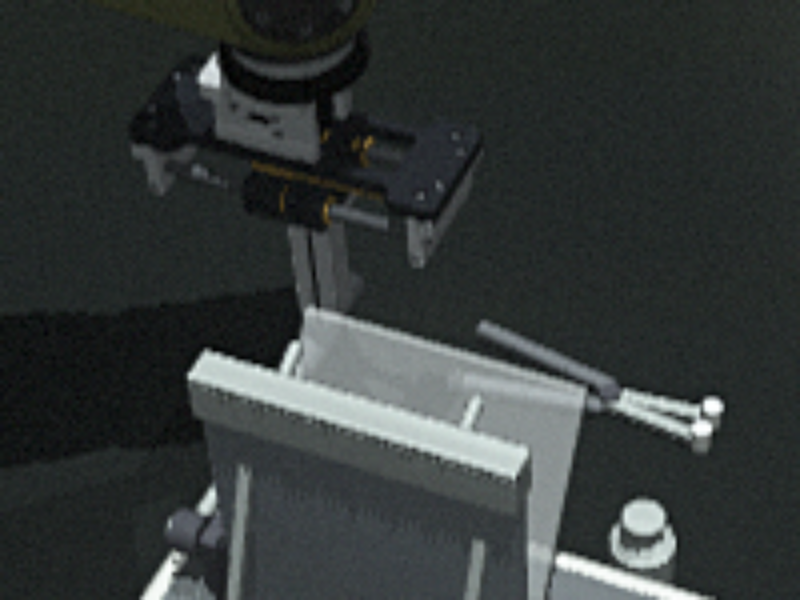

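View pics/p6top.png

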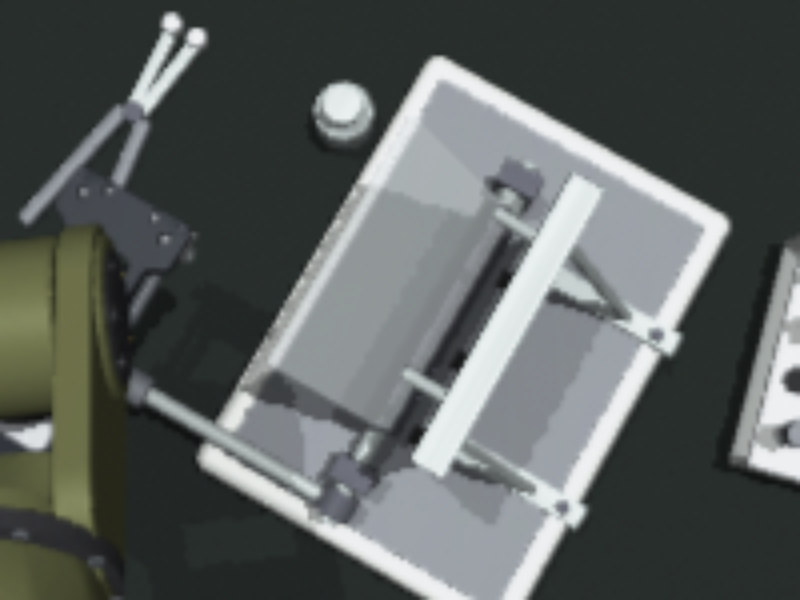

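The second corner was mis-picked: a 34 mm ray gap, because (370,186) is a shadow border seen through the clear plate. The plate's far corner is at the brighter part near (415,118). I'll re-measure.

```bash
python3 - <<'E'
from h import *
from station import get_obs
np.set_printoptions(precision=4,suppress=True)
s=pickle.load(open('side6.pkl','rb'));t=pickle.load(open('top6.pkl','rb'))
zt=lambda p:(215+(p[0]+.5)/4-.5,150+(p[1]+.5)/4-.5)
zs=lambda p:(190+(p[0]+.5)/4-.5,85+(p[1]+.5)/4-.5)
f=np.array([.49,.872]);ye=np.array([.872,-.49]);hinge=np.array([.427,-.0445])
# predictions for inner/outer upper edge corners; plate_top 10mm behind hinge, 145 up, thickness 8
for deg in(25,30,35):
  th=np.radians(deg)
  for off in(-.004,.004):
    x,z=-.010+off,.145
    F=x*np.cos(th)+z*np.sin(th);Z=.09+z*np.cos(th)-x*np.sin(th)
    pts=[np.r_[hinge+ye*(.125+k)+f*F,Z] for k in(-.075,.075)]
    print(deg,off,'side',((proj(s,pts)-[190,85])*4).round().tolist(),'top',((proj(t,pts)-[215,150])*4).round().tolist())
m=cv2.cvtColor(t['color'],cv2.COLOR_RGB2GRAY)
cv2.imwrite('pics/p6tz.png',cv2.resize(m[165:265,255:355],None,fx=6,fy=6,interpolation=cv2.INTER_CUBIC))
E
```

```text
25 -0.004 side [[291.0, 317.0], [577.0, 400.0]] top [[295.0, 378.0], [440.0, 126.0]]
25 0.004 side [[298.0, 312.0], [583.0, 394.0]] top [[283.0, 371.0], [428.0, 120.0]]
30 -0.004 side [[302.0, 308.0], [586.0, 390.0]] top [[275.0, 367.0], [420.0, 116.0]]
30 0.004 side [[309.0, 304.0], [591.0, 385.0]] top [[264.0, 360.0], [409.0, 111.0]]
35 -0.004 side [[313.0, 301.0], [594.0, 381.0]] top [[257.0, 356.0], [402.0, 108.0]]
35 0.004 side [[320.0, 298.0], [599.0, 378.0]] top [[247.0, 350.0], [391.0, 104.0]]
```

View pics/p6tz.png

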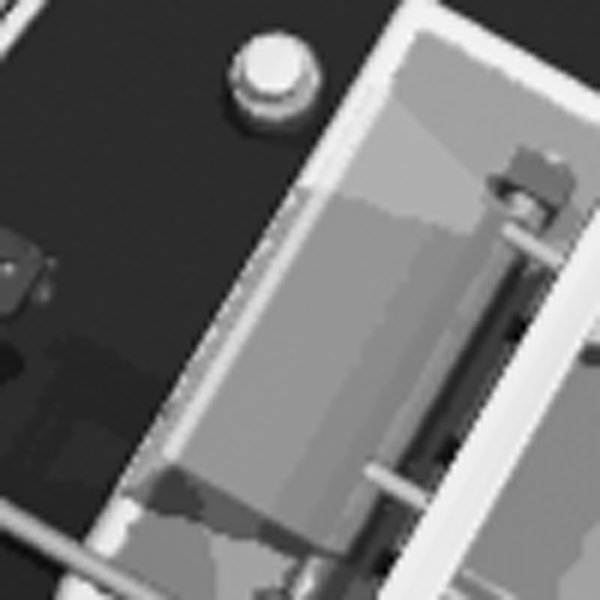

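The clear plate's upper edge sits at (272,367)–(421,123) in the top view, against (275,367)–(420,116) computed for 30°. The side view has (306,310)–(585,388), against (302,308)–(586,390). So the plate is at about 30°, well away from 25° or 35°. I'll check steadiness and then hand in.

>>> {"op": "servo_tool", "data": {
  "moves": [
    [[0,0,0,0,0,0.004,1],[0,0,0,0,0,0.004,1],[0,0,0,0,0,0.004,1],[0,0,0,0,0,0.004,1],[0,0,0,0,0,0.004,1],[0,0,0,0,0,0.004,1],[0,0,0,0,0,0.004,1],[0,0,0,0,0,0.004,1]]
  ]
}}

```text
time_s: 7.77
ee_pos: [0.5102, 0.0993, 0.1]
eef_rot: [3.139, -0.005, 1.06]
force: [-4.1, -0.1, 8.9]
grip_width: 0.0005
```

```bash
python3 - <<'E'
from station import get_obs,hand_in
o=get_obs();print(o['time_s'],o['ee_pos'],o['force'],abs(o['joint_vel']).max())
if o['force'][2]>5 and .095<o['ee_pos'][2]<.106: print(hand_in())
E
```

```text
7.7667 [0.51015443 0.09934728 0.10000594] [-4.06315146 -0.0792198   8.89598537] 0.001245660219899874
the job is handed in; nothing more can be done
None
```

I pressed the bag hanger home, then pushed the lever down with the closed fingertips. I handed the job in at 7.8 s with the fingers still holding the plate at about 30°; no verdict was reported.

- **Hanger:** the fingertips met a hard stop at 0.272 m with 24 N. The four corners triangulated after I let go averaged 0.272 m, though they scattered from 0.267 to 0.277 m. The drop of about 6 mm seen in the side view agrees.
- **Plate and lever:** at hand-in the fingertips were steady on the grip sleeve at z = 0.100 m, the height for a level lever. They were pushing down with 8.9 N, and the fastest arm joint was moving at 0.001 rad/s. The plate's upper edge fits the 30° positions in both views, to within about 7 pixels in the 4x enlargements.
- **Check that disagreed:** my first triangulation of the plate edge was poor, with ray gaps of 10 and 34 mm. I had picked a shadow border seen through the clear plate, so I re-read the corners.
- **Sideways force:** a force of about 4 N remained at the end with no visible effect.
- **Bystanders:** the check weight and tubing stripper looked unmoved in the last pictures. Only the edge of the tube rack was in view, and it was where it had been.

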